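# Feel the depth of a crankcase dowel hole and fit the dowel that suits it

### The arm

A 6-joint arm with a two-finger parallel gripper is mounted at the origin on the work surface. World frame = base frame: x ahead of the robot, y to its left, z up, the work surface at z = 0. Lengths are in m, angles in rad, forces in N, time in s.
With the tool pointing down it reaches from about 0.3 to 0.875 m from the base axis. Payload 6.4 kg.
Tool frame: the origin (TCP) lies at the very end of the fingers, on their centre line; the grasp point (between the pads) lies 19 mm behind it; z points along the fingers, y is the line along which they close (so a half turn about z gives the same grasp; the last joint's range is limited). The gripper opens to 85 mm and grips with 20 to 120 N. Pads are 22 mm wide; open, the fingers measure 114 mm over their backs; the gripper's body (76 mm by 85 mm) begins 54 mm behind the grasp point. The pads swing forward as they close: fully open they stand 13 mm farther back than shut.
Start: joints at [-1.529, 0.181, 1.607, -0, 1.354, -0.206], TCP at [0.141, -0.557, 0.231] pointing down, gripper open.
Joint ranges: [-2.99, 2.99], [-0.89, 2.07], [0.3, 2.58], [-1.14, 4.28], [0, 2.63], [-3.12, 3.12]. Speed limits (rad/s): [2.57, 2.57, 3.01, 3.14, 3.14, 3.14].

### API

Orientations are given as a unit quaternion [w, x, y, z].
In Python, from bench import ctrl gives the robot as it stands.
- The arm moves only by the tool jog_arm, never from a script. Its argument "series" is a list that holds one entry, the list of rows, each a list of 7 numbers: the shift along the tool's x, y, z in mm, then the turn, a rotation vector about the tool's x, y, z in rad, then the finger opening in mm, from 0 to 85.4. In form: [[[tx, ty, tz, rx, ry, rz, gripper], ...]]. A call has exactly 10 rows; each row shifts and turns the commanded pose from where the row before left it, along the tool's axes as they then stand; what a row does not reach is not made up. A row lasts 1/10 s, in which the tool goes at most 50 mm and 8.59 degrees, less where a joint would pass 70% of its speed; a pose out of reach is approached as far as the arm can. A call with a gripper value outside its range is refused whole. The fingers move at their own pace and stop on an object; the grip force is fixed at half the most. Time passes only in rows, so rows that do not move let the fingers close, or fill a call up. It gives the time, the measured TCP pose, the force, the opening and the grip force at its end, in the units of the state.
- ctrl.get_obs(): the state, without advancing time (a new reading comes with each control period).
- ctrl.camera(name): name is "scene" or "top"; returns a dict with "frame" (420x560x3 uint8, blue, green, red), "z_map" (420x560 float32, m along the optical axis (not along the pixel's ray), 0 where there is no reading), "fx", "fy", "cx", "cy" (pixels), "xyz" and "rotation" of the camera in the world. Camera axes: x right, y down, z forward; pixel columns grow to the right and rows downward; lengths in m; the calibration is good to about 2 mm. A picture is of the moment at which its call begins.
- ctrl.hand_in(): hands the job in; it is judged then, once.
The state is a dict: "time_s": time; "q": joint angles; "dq": joint speeds; "joint_efforts": joint torques, N m; "eef_pos": TCP position; "eef_rot": TCP orientation; "wrist_force": force on the tool from outside, world axes, zero at the start; "torque": the same for the moment, N m; "opening": opening from 0.0 (shut) to 1.0 (fully open); "grasp_force": force on a finger pad.
Only numpy, scipy, OpenCV 4.12 (cv2) and the standard library are available. Lean on these libraries where they do the work, as an engineer would, in place of code of your own. Each camera call takes 0.05 s, during which the arm holds its last target. There are 200 camera calls.

### The job

Find out how deep the open dowel hole in the crankcase half is: lower the depth rod into it by its handle, gently, until you feel it rest on the bottom, then stand the rod back in its hole in the tool block. Then take from the rack the dowel that will stand between 6 and 14 mm proud of the joint face when it is fully home, and press it down into the hole, without forcing, until it sits on the bottom. Leave the other dowels in the rack and do not disturb the other things on the bench.

Things in the scene. Friction and masses are not known exactly. Their poses are not given: they have to be found in the camera images.
- crankcase: Half of a small engine's crankcase, cast aluminium, fixed on the bench, flat joint face up: an open tray 170 (x) by 130 (y) mm with 12 mm walls, 62 mm high, bearing in the middle. Origin: centre of the underside, z up. Two square bosses flush with the joint face: the one at x -55, y +35 mm has the open dowel hole, the other a dowel already fitted, 10 mm proud
- hole_mouth (a point): Centre of the open dowel hole's mouth, on the joint face; axes as the crankcase's. Blind round hole 15 mm across, straight down, flat bottom, 19 to 37 mm deep (not given, differs each time). A spring clip's two bowed leaves stand in from +y and -y, 4 to 14 mm below the mouth, 9.6 mm apart: the rod passes between; a dowel takes 3 to 7 N to push past them, then stays where it is left
- face_spot (a point): A spot on the joint face 19 mm from the hole's centre towards the crankcase's +y, where casting is solid and flush with the hole's mouth for 8 mm all round: somewhere to touch the rod's tip for a zero
- tool_block: Light wooden block 60 mm (x) by 100 mm (y) by 80 mm high, fixed on the bench, holding the depth rod and two short pin punches. Origin: centre of the underside
- rod_hole (a point): Centre of the mouth of the rod's hole in the top of the tool block, 80 mm above the bench, at x 0, y -28 mm of the block; 12 mm across, right through. The punches stand 40 mm or more from it towards the block's +y, at most 24 mm above the block; along the block's x both sides of the rod are free
- depth_rod: Plain steel depth rod, 118 mm long: a probe 7 mm in diameter, 70 mm long, tip rounded, below a knurled handle 18 mm in diameter, 48 mm long. Origin: the tip; z runs up to the handle. It hangs upright in the tool block by the shoulder of its handle: tip 10 mm above the bench, handle from 80 to 128 mm. About 65 g
- dowel_rack: Light wooden strip 140 mm (x) by 40 mm (y) by 24 mm high, fixed on the bench, with three blind holes 15.5 mm across and 12 mm deep in a row along its x at -45, 0 and +45 mm; one dowel stands in each, in any order. Origin: centre of the underside
- dowel_short: The short dowel: plain round steel pin 14 mm in diameter, 32 mm long, chamfered 2 mm at both ends, about 38 g. Origin: centre of its underside, z up along it. At the start it stands upright in the rack, underside 12 mm and top 44 mm above the bench
- dowel_short_top (a point): Centre of the top end of the short dowel, 32 mm above its underside
- dowel_middle: The middle dowel: plain round steel pin 14 mm in diameter, 38 mm long, chamfered 2 mm at both ends, about 46 g. Origin: centre of its underside, z up along it. At the start it stands upright in the rack, underside 12 mm and top 50 mm above the bench
- dowel_middle_top (a point): Centre of the top end of the middle dowel, 38 mm above its underside
- dowel_long: The long dowel: plain round steel pin 14 mm in diameter, 44 mm long, chamfered 2 mm at both ends, about 53 g. Origin: centre of its underside, z up along it. At the start it stands upright in the rack, underside 12 mm and top 56 mm above the bench
- dowel_long_top (a point): Centre of the top end of the long dowel, 44 mm above its underside
- socket: Bystander: chrome socket standing on its end, 25 mm across, 55 mm high
- spanner: Bystander: steel spanner lying flat, 170 mm long
- screwdriver: Bystander: screwdriver with a yellow handle, lying, 200 mm long
- spray_can: Bystander: green and white spray can with a red cap, 66 mm across, 190 mm high
- tape_roll: Bystander: roll of blue tape lying flat, 110 mm across, 36 mm high
- sprocket: Bystander: timing sprocket with its chain round it, lying flat, 102 mm across, 20 mm high
- oil_bottle: Bystander: small amber bottle with a black cap, 44 mm across, 85 mm high
Mind the look-alikes: they are no part of the job. Leave any green or pink look-alike of the tool_block alone.

How it is judged:
On the way, in this order (a step that is already met when the one before it is completed fails the run):
1. The depth rod stands on the bottom of the open dowel hole (contact force between depth_rod and hole_floor_c0 above 0.8 N and horizontal distance between depth_rod and hole_mouth below 0.005 m), for 0.2 s.
2. The depth rod hangs in its hole in the tool block again, let go (horizontal distance between depth_rod and rod_hole below 0.006 m and height (world z) of depth_rod between 0.006 and 0.014 m and angle between depth_rod's own z axis and vertical below 0.1 rad and contact force between the fingers and depth_rod below 0.1 N), for 0.2 s.
At the end, for the whole second after the job is handed in: One dowel upright on the bottom of the open hole (gap under 1.2 mm), top 6 to 14 mm above the joint face, within 2 mm of the hole's axis, at rest; the other two within 10 mm of their places in the rack; the rod hanging upright in its tool block hole (within 6 mm, height within 4 mm) (((z of dowel_short_top in the frame of hole_mouth between 0.006 and 0.014 m and horizontal distance between dowel_short and hole_mouth below 0.002 m and angle between dowel_short's own z axis and vertical below 0.06 rad and distance between dowel_short and hole_floor_c0 below 0.0032 m and linear speed of dowel_short below 0.01 m/s and distance of each of dowel_middle, dowel_long from where it was at the start of the episode below 0.01 m) or (z of dowel_middle_top in the frame of hole_mouth between 0.006 and 0.014 m and horizontal distance between dowel_middle and hole_mouth below 0.002 m and angle between dowel_middle's own z axis and vertical below 0.06 rad and distance between dowel_middle and hole_floor_c0 below 0.0032 m and linear speed of dowel_middle below 0.01 m/s and distance of each of dowel_short, dowel_long from where it was at the start of the episode below 0.01 m) or (z of dowel_long_top in the frame of hole_mouth between 0.006 and 0.014 m and horizontal distance between dowel_long and hole_mouth below 0.002 m and angle between dowel_long's own z axis and vertical below 0.06 rad and distance between dowel_long and hole_floor_c0 below 0.0032 m and linear speed of dowel_long below 0.01 m/s and distance of each of dowel_short, dowel_middle from where it was at the start of the episode below 0.01 m)) and horizontal distance between depth_rod and rod_hole below 0.006 m and height (world z) of depth_rod between 0.006 and 0.014 m and angle between depth_rod's own z axis and vertical below 0.1 rad); the robot touches nothing.
It fails at once if The depth rod is pushed against the crankcase with more than 25 N (contact force between depth_rod and crankcase above 25 N).
It fails at once if The arm or fingers press on the crankcase with more than 25 N (contact force between the arm and crankcase above 25 N).
It fails at once if A dowel is forced against the crankcase with more than 50 N (contact force between any of dowel_short, dowel_middle, dowel_long and crankcase above 50 N).
It fails at once if A bystander is shoved aside or knocked over (moved more than 30 mm) (distance of any of socket, spanner, screwdriver, spray_can, tape_roll, sprocket, oil_bottle from where it was at the start of the episode above 0.03 m).
It also fails if it takes over 72 s, if anything falls off the work surface, if the arm or the gripper's body presses on something with over 40 N, if the wrist force passes 120 N, or if a joint passes its speed limit or range.

## Working session

There is one attempt and no reset: what is moved stays moved. The work goes in short steps, Python scripts to look and compute and a tool call to move; the robot and the scene stay as the last step left them, time stands still between calls to the robot, and variables do not carry over. Pictures are saved under pics/ and viewed, at most 12 in all, crops included, and the job is handed in when it is done.

Besides the shell and the picture viewer there is one more tool, called as name(argument=value, ...) on one line, values as JSON. jog_arm: Moves the arm, as the interface text tells. Its arguments: {"type":"object","properties":{"series":{"type":"array"}},"required":["series"]}

```bash
mkdir -p pics; ls; cat > h.py <<'E'
import numpy as np, cv2
from bench import ctrl
def grab(n):
    c=ctrl.camera(n); np.savez(f'{n}.npz',**c); return c
def world(c):
    z=c['z_map']; h,w=z.shape; u,v=np.meshgrid(np.arange(w),np.arange(h))
    P=np.stack([(u-c['cx'])*z/c['fx'],(v-c['cy'])*z/c['fy'],z],-1)
    R=np.array(c['rotation']); 
    if R.size==4:
        from scipy.spatial.transform import Rotation as Q
        R=Q.from_quat(R,scalar_first=True).as_matrix()
    return P@R.T+np.array(c['xyz'])
E
python3 - <<'E'
from h import *
for n in('scene','top'):
    c=grab(n); cv2.imwrite(f'pics/{n}0.png',c['frame']); print(n,c['fx'],c['cx'],c['xyz'],c['rotation'])
o=ctrl.get_obs(); print(o)
E
```

```text
pics
scene 489.9992284866641 279.76937939151185 [ 1.22648424 -0.22914452  1.07342945] [-0.25156905  0.7838166   0.54266872 -0.16689881]
top 410.1191751309472 279.88209814417274 [0.35932765 0.03230442 1.32343116] [-0.05372246  0.70984324 -0.69978964  0.05942164]
{'time_s': 0.1, 'q': array([-1.52926589e+00,  1.81455018e-01,  1.60788822e+00,  2.38505958e-05,
        1.35382861e+00, -2.06311715e-01]), 'dq': array([ 0.00043377, -0.00321357, -0.00266327,  0.0009498 , -0.00301599,
        0.00381101]), 'joint_efforts': array([ 1.27684521e-03, -4.45876944e+01, -3.52238238e+01, -4.14619517e-04,
        4.18960350e-03,  1.94864988e-06]), 'eef_pos': array([ 0.14105165, -0.55692281,  0.23049042]), 'eef_rot': array([-7.85957922e-04,  9.92331613e-01,  1.23601561e-01,  7.65858056e-05]), 'wrist_force': array([0.40971154, 0.29080854, 0.36280436]), 'torque': array([-0.02393006, -0.03327625, -0.006854  ]), 'grasp_force': 0.0, 'opening': 1.000848624460534}
```

View pics/scene0.png

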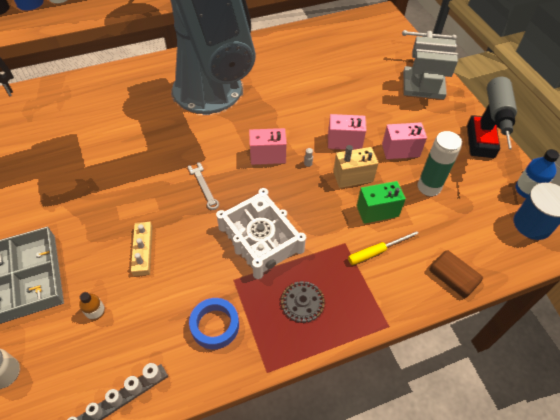

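View pics/top0.png

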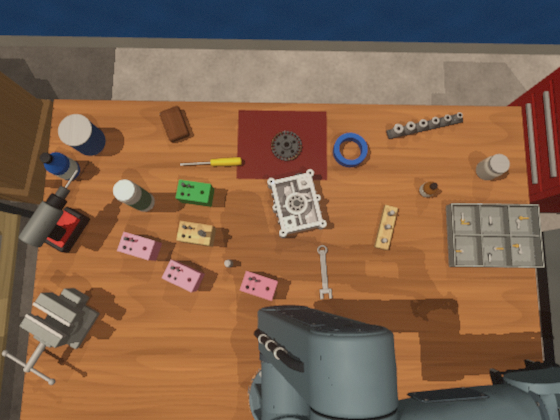

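The scene view shows the natural wooden block at (355,167), crankcase at (260,232) and rack at (142,247). In the top view they are at (194,233), (297,203) and (387,227). Next I'll measure them and zoom in.

```bash
cat > m.py <<'E'
from h import *
C={n:dict(np.load(n+'.npz')) for n in('scene','top')}
rows=[]
for n,cs in (('top',[(297,203),(194,233),(387,227)]),('scene',[(260,232),(355,167),(142,247)])):
    r=[]
    for (u,v),s in zip(cs,(40 if n=='top' else 48,26,30)):
        r.append(cv2.resize(C[n]['frame'][v-s:v+s,u-s:u+s],(266,266),interpolation=cv2.INTER_CUBIC))
    rows.append(np.hstack(r))
cv2.imwrite('pics/mos.png',np.vstack(rows))
for n,cs in (('top',[(297,203),(194,233),(387,227)]),('scene',[(260,232),(355,167),(142,247)])):
    W=world(C[n])
    for (u,v),s,(lo,hi) in zip(cs,(40 if n=='top' else 48,26,30),((.055,.068),(.074,.086),(.018,.03))):
        P=W[v-s:v+s,u-s:u+s].reshape(-1,3); bench=np.median(P[P[:,2]<.01][:,2])
        Q=P[(P[:,2]>lo)&(P[:,2]<hi)]; r=cv2.minAreaRect((Q[:,:2]*1000).astype(np.float32))
        print(n,bench,np.median(Q[:,2]),len(Q),r, 'max z',P[:,2].max(), P[P[:,2].argmax()])
E
python3 m.py
```

```text
top 0.0007023356586581819 0.06195804845791408 1095 ((594.0255737304688, -25.646240234375), (188.24172973632812, 152.4166717529297), 13.716196060180664) max z 1.323431161699489 [0.35932765 0.03230442 1.32343116]
top 9.949539825249154e-05 0.08005875934647233 574 ((491.408447265625, 284.9948425292969), (101.27313232421875, 60.0881233215332), 82.38185119628906) max z 1.323431161699489 [0.35932765 0.03230442 1.32343116]
top 0.0003216273478749976 0.023922060735343864 474 ((524.6063842773438, -315.9654541015625), (41.65976333618164, 141.0577392578125), 75.32154083251953) max z 1.323431161699489 [0.35932765 0.03230442 1.32343116]
scene 0.001828778267982889 0.06296938921854167 1737 ((591.885009765625, -28.576568603515625), (192.75404357910156, 152.16644287109375), 13.86506462097168) max z 1.0734294457130826 [ 1.22648424 -0.22914452  1.07342945]
scene 0.00204563647858258 0.08147690650582995 741 ((534.158935546875, 275.959228515625), (101.74027252197266, 159.05877685546875), 81.34890747070312) max z 1.0734294457130826 [ 1.22648424 -0.22914452  1.07342945]
scene 0.0018196652352755471 0.02545752230786158 684 ((521.5014038085938, -317.81280517578125), (41.394203186035156, 143.7113494873047), 74.86495208740234) max z 1.0734294457130826 [ 1.22648424 -0.22914452  1.07342945]
```

View pics/mos.png

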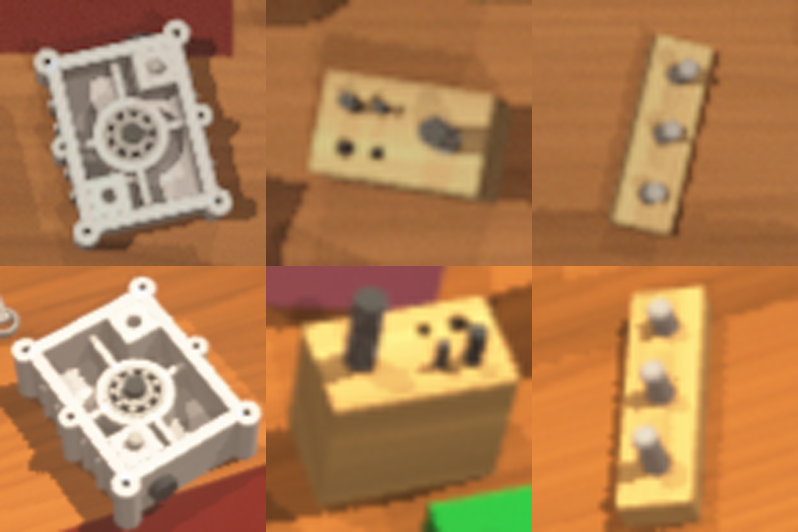

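The top row shows the open hole at mosaic (108,193), the fitted dowel at (155,68) and the rod at the right end of the block. I'll zoom in on the crankcase in both views.

```bash
python3 - <<'E'
from h import *
C={n:dict(np.load(n+'.npz')) for n in('scene','top')}
a=C['top']['frame'][163:243,257:337]; b=C['scene']['frame'][182:282,212:312]
cv2.imwrite('pics/cc.png',np.hstack([cv2.resize(a,(400,400),interpolation=cv2.INTER_CUBIC),cv2.resize(b,(400,400),interpolation=cv2.INTER_CUBIC)]))
E
```

```text
(no output)
```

View pics/cc.png

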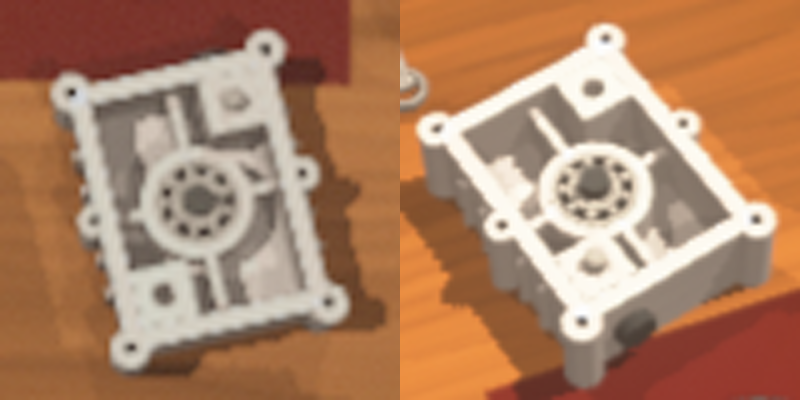

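Top crop: hole at (164,293), lug holes at (72,91), (265,48), (329,302) and (130,347). Scene crop: hole at (593,88), lugs at (436,128), (605,38), (755,219) and (581,322). I'll refine these by dark-weighted centroid and project onto the plane.

```bash
cat >> h.py <<'E'
from scipy.spatial.transform import Rotation as Q
def ray(c,u,v):
    d=Q.from_quat(c['rotation'],scalar_first=True).apply([(u-c['cx'])/c['fx'],(v-c['cy'])/c['fy'],1]); return np.array(c['xyz']),d
def onz(c,u,v,z):
    p,d=ray(c,u,v); return p+d*(z-p[2])/d[2]
def tri(rs):
    A=0;b=0
    for p,d in rs:
        d=d/np.linalg.norm(d);M=np.eye(3)-np.outer(d,d);A=A+M;b=b+M@p
    return np.linalg.solve(A,b)
def dark(c,u,v,r):
    g=c['frame'].astype(float).mean(2); ui,vi=int(round(u)),int(round(v))
    p=g[vi-r:vi+r+1,ui-r:ui+r+1]; w=np.clip(np.percentile(p,70)-p,0,None)**1.5; V,U=np.mgrid[-r:r+1,-r:r+1]
    return ui+(w*U).sum()/w.sum(), vi+(w*V).sum()/w.sum()
E
python3 - <<'E'
from h import *
C={n:dict(np.load(n+'.npz')) for n in('scene','top')}
T=[(257+(u+.5)/5-.5,163+(v+.5)/5-.5) for u,v in [(164,293),(72,91),(265,48),(329,302),(130,347)]]
S=[(212+(u+.5)/4-.5,182+(v+.5)/4-.5) for u,v in [(193,88),(181,322),(36,128),(205,38),(355,219)]]
# match scene lugs to top by world position
for nm,L in(('top',T),('scene',S)):
    pts=[]
    for i,(u,v) in enumerate(L):
        d=dark(C[nm],u,v,2); p=onz(C[nm],*d,.062); pts.append(p)
        print(nm,i,np.round((u,v),2),np.round(d,2),np.round(onz(C[nm],u,v,.062)[:2]*1000,1),np.round(p[:2]*1000,1))
    print('lug centre',np.mean(pts[1:],0)*1000, 'raw', np.mean([onz(C[nm],u,v,.062) for u,v in L[1:]],0)*1000)
print(tri([ray(C['top'],*T[0]),ray(C['scene'],*S[0])])*1000)
# rod & dowels top/scene via z_map tops
for nm in C:
    W=world(C[nm]); 
    for name,(x,y),r,lo,hi in (('rod',(.4877,.2572),.03,.115,.14),('d',(.5346,-.2722),.015,.036,.07),('d',(.5232,-.3157),.015,.036,.07),('d',(.5118,-.3592),.015,.036,.07)):
        m=(np.hypot(W[...,0]-x,W[...,1]-y)<r)&(W[...,2]>lo)&(W[...,2]<hi)
        P=W[m]; v,u=np.nonzero(m)
        if len(P): t=P[P[:,2]>P[:,2].max()-.005]; print(nm,name,len(P),np.round(P[:,2].max()*1000,1),np.round(t.mean(0)*1000,1),len(t))
E
```

```text
top 0 [289.4 221.2] [289.27 221.4 ] [531.5  -6.5] [530.8  -6.1]
top 1 [271.  180.8] [270.66 180.99] [659.1  52.8] [658.5  53.8]
top 2 [309.6 172.2] [309.73 172.28] [688.9 -68.9] [688.7 -69.3]
top 3 [322.4 223. ] [322.21 222.89] [ 527.3 -109. ] [ 527.7 -108.4]
top 4 [282.6 232. ] [282.67 232.06] [497.5  14.2] [497.3  14. ]
lug centre [593.0356428  -27.47364735  62.        ] raw [593.21925215 -27.7257144   62.        ]
scene 0 [259.88 203.62] [259.99 203.7 ] [530.   -6.2] [530.3  -6. ]
scene 1 [256.88 262.12] [257.01 261.98] [687.1 -69.2] [686.9 -68.8]
scene 2 [220.62 213.62] [220.79 213.64] [ 524.9 -108.7] [ 525.1 -108.3]
scene 3 [262.88 191.12] [263.   191.02] [495.   14.4] [494.8  14.8]
scene 4 [300.38 236.38] [300.6  236.37] [656.8  53.4] [657.   53.9]
lug centre [590.94320017 -27.09976449  62.        ] raw [590.9694745  -27.53466812  62.        ]
[531.20454601  -6.50837729  63.77427132]
scene rod 55 133.9 [486.9 255.5 130.9] 22
scene d 39 54.8 [ 522.9 -318.6   52.1] 15
top rod 36 134.1 [489.6 258.4 130.6] 11
top d 22 57.1 [ 526.2 -316.2   54. ] 3
```

```bash
cat >> h.py <<'E'
def go(x,y,z,yaw=None):
    """mm, jaw-axis direction deg; prints the tool-frame shift (at present orientation) and rz"""
    o=ctrl.get_obs(); R=Q.from_quat(o['eef_rot'],scalar_first=True); p=o['eef_pos']*1000
    jy=R.as_matrix()[:,1]; j=np.degrees(np.arctan2(jy[1],jy[0])); tz=R.as_matrix()[:,2]
    print('t',round(o['time_s'],2),'pos',np.round(p,1),'jaw',round(j,1),'tz',np.round(tz,4),'F',np.round(o['wrist_force'],2),'open',round(o['opening'],3),'q6',round(o['q'][5],2))
    print('shift tool',np.round(R.inv().apply(np.array([x,y,z])-p),1))
    if yaw is not None: 
        d=(yaw-j+90)%180-90; print('rz',-np.radians(d), 'or', -np.radians(d-180*np.sign(d)))
E
python3 - <<'E'
from h import *
C={n:dict(np.load(n+'.npz')) for n in('scene','top')}
for nm in C:
    W=world(C[nm])
    for x,y in((.5665,-.3283),(.523,-.317),(.4795,-.3055)):
        m=(np.hypot(W[...,0]-x,W[...,1]-y)<.018)&(W[...,2]>.032)&(W[...,2]<.07); P=W[m]
        print(nm,np.round(P[:,2].max()*1000,1),len(P),np.round(np.sort(P[:,2])[-6:]*1000,1),np.round(P[P[:,2]>P[:,2].max()-.006].mean(0)*1000,1))
# rod silhouette centre: handle column in scene at height z 100-125
W=world(C['scene']);m=(np.hypot(W[...,0]-.488,W[...,1]-.257)<.02)&(W[...,2]>.086)&(W[...,2]<.14)
print(np.round(W[m].mean(0)*1000,1), m.sum())
go(488,257,200,-7.6)
E
```

```text
scene 61.2 56 [58.9 59.3 59.5 60.1 60.5 61.2] [ 566.7 -329.2   57.8]
scene 54.8 47 [52.7 53.  53.1 53.6 53.9 54.8] [ 523.3 -317.9   51.4]
scene 49.5 37 [46.6 47.3 47.8 48.2 48.3 49.5] [ 479.  -305.8   46. ]
top 60.0 25 [57.2 57.3 57.3 57.8 57.8 60. ] [ 567.3 -326.6   56.7]
top 57.1 22 [50.7 50.9 52.  52.3 52.4 57.1] [ 526.8 -316.9   53.5]
top 49.2 19 [44.3 44.6 45.4 46.3 48.3 49.2] [ 481. -303.   46.]
[489.8 252.8 113.5] 106
t 0.1 pos [ 141.1 -556.9  230.5] jaw -75.8 tz [-0.      0.0016 -1.    ] F [0.41 0.29 0.36] open 1.001 q6 -0.21
shift tool [ 536.  -703.9   31.8]
rz -1.1903140350715864 or 1.9512786185182067
```

jog_arm(series=[[[37.5, -22.2, 3, 0, 0, 0, 60], [37.5, -22.2, 3, 0, 0, 0, 60], [37.5, -22.2, 3, 0, 0, 0, 60], [37.5, -22.2, 3, 0, 0, 0, 60], [37.5, -22.2, 3, 0, 0, 0, 60], [37.5, -22.2, 3, 0, 0, 0, 60], [37.5, -22.2, 3, 0, 0, 0, 60], [37.5, -22.2, 3, 0, 0, 0, 60], [37.5, -22.2, 3, 0, 0, 0, 60], [37.5, -22.2, 3, 0, 0, 0, 60]]])

```text
time_s: 1.1
eef_pos: [0.451, -0.2486, 0.2009]
eef_rot: [-0.0, 0.992, 0.124, -0.0]
wrist_force: [0.8, -0.8, -0.4]
opening: 0.705
grasp_force: 0.0
```

```bash
python3 -c "
from h import *
go(488,257,200,-7.6)"
```

```text
t 1.1 pos [ 451.  -248.6  200.9] jaw -75.8 tz [-3.e-04  2.e-04 -1.e+00] F [ 0.76 -0.82 -0.4 ] open 0.705 q6 0.59
shift tool [ 159.9 -481.1    1. ]
rz -1.1903511942378633 or 1.95124145935193
```

jog_arm(series=[[[15.5, -47, 0, 0, 0, 0, 60], [15.5, -47, 0, 0, 0, 0, 60], [15.5, -47, 0, 0, 0, 0, 60], [15.5, -47, 0, 0, 0, 0, 60], [15.5, -47, 0, 0, 0, 0, 60], [15.5, -47, 0, 0, 0, 0, 60], [15.5, -47, 0, 0, 0, 0, 60], [15.5, -47, 0, 0, 0, 0, 60], [15.5, -47, 0, 0, 0, 0, 60], [0, 0, 0, 0, 0, 0, 60]]])

```text
time_s: 2.1
eef_pos: [0.4807, 0.1994, 0.2011]
eef_rot: [-0.001, 0.992, 0.127, -0.0]
wrist_force: [-0.4, 0.1, 0.6]
opening: 0.699
grasp_force: 0.0
```

jog_arm(series=[[[0, 0, 0, 0, 0, -0.14, 60], [0, 0, 0, 0, 0, -0.14, 60], [0, 0, 0, 0, 0, -0.14, 60], [0, 0, 0, 0, 0, -0.14, 60], [0, 0, 0, 0, 0, -0.14, 60], [0, 0, 0, 0, 0, -0.14, 60], [0, 0, 0, 0, 0, -0.14, 60], [0, 0, 0, 0, 0, -0.14, 60], [0, 0, 0, 0, 0, -0.07, 60], [0, 0, 0, 0, 0, 0, 60]]])

```text
time_s: 3.1
eef_pos: [0.4814, 0.1934, 0.2009]
eef_rot: [-0.0, 0.753, 0.659, -0.0]
wrist_force: [0.7, -0.1, -0.1]
opening: 0.705
grasp_force: 0.0
```

```bash
python3 -c "
from h import *
go(488,257,90,-7.6)"
```

```text
t 3.1 pos [481.4 193.4 200.9] jaw -7.6 tz [-9.e-04 -4.e-04 -1.e+00] F [ 0.7  -0.09 -0.08] open 0.705 q6 0.29
shift tool [ 64.   -1.8 110.9]
rz -0.00041882045192916876 or 3.1411738331378642
```

jog_arm(series=[[[32, -0.9, 0, 0, 0, 0, 60], [32, -0.9, 0, 0, 0, 0, 60], [0, 0, 0, 0, 0, 0, 60], [0, 0, 25, 0, 0, 0, 60], [0, 0, 25, 0, 0, 0, 60], [0, 0, 25, 0, 0, 0, 60], [0, 0, 20, 0, 0, 0, 60], [0, 0, 11, 0, 0, 0, 60], [0, 0, 5, 0, 0, 0, 60], [0, 0, 0, 0, 0, 0, 60]]])

```text
time_s: 4.1
eef_pos: [0.4883, 0.2573, 0.0901]
eef_rot: [-0.0, 0.753, 0.658, -0.0]
wrist_force: [0.2, 0.7, 0.3]
opening: 0.702
grasp_force: 0.0
```

```bash
python3 -c "
from h import *
go(488,257,90,-7.6)
for n in('top','scene'): c=grab(n); cv2.imwrite(n+'1.png',c['frame'])
a=cv2.imread('top1.png')[203:263,164:224];b=cv2.imread('scene1.png')[110:210,305:405]
cv2.imwrite('pics/g.png',np.hstack([cv2.resize(a,(400,400)),cv2.resize(b,(400,400))]))"
```

```text
t 4.1 pos [488.3 257.3  90.1] jaw -7.7 tz [-6.e-04 -3.e-04 -1.e+00] F [0.22 0.66 0.32] open 0.702 q6 0.4
shift tool [-0.3 -0.2  0.1]
rz -0.001199753194075912 or 3.1403929003957174
```

View pics/g.png

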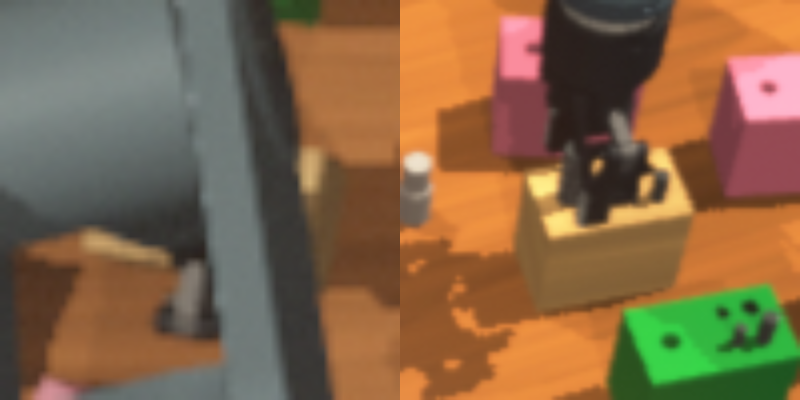

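The fingers straddle the rod, seen at (590,190) in the right half, with the punches clear. I'll close the gripper.

jog_arm(series=[[[0, 0, 0, 0, 0, 0, 40], [0, 0, 0, 0, 0, 0, 25], [0, 0, 0, 0, 0, 0, 10], [0, 0, 0, 0, 0, 0, 5], [0, 0, 0, 0, 0, 0, 5], [0, 0, 0, 0, 0, 0, 5], [0, 0, 0, 0, 0, 0, 5], [0, 0, 0, 0, 0, 0, 5], [0, 0, 0, 0, 0, 0, 5], [0, 0, 0, 0, 0, 0, 5]]])

```text
time_s: 5.2
eef_pos: [0.4887, 0.2579, 0.0909]
eef_rot: [0.0, 0.753, 0.659, 0.0]
wrist_force: [-1.4, -0.2, 6.1]
opening: 0.19
grasp_force: 58.6
```

```bash
python3 -c "
from h import *
o=ctrl.get_obs();print(o['grasp_force'],o['opening']*85.4,o['torque'])
go(488,257,90,-7.6)"
```

```text
58.6385053396225 16.242583888024836 [-0.03017684  0.21847818 -0.0008145 ]
t 5.2 pos [488.7 257.9  90.9] jaw -7.6 tz [ 8.e-04  2.e-04 -1.e+00] F [-1.35 -0.16  6.13] open 0.19 q6 0.4
shift tool [-1.  -0.5  0.9]
rz -0.0002640697112382752 or 3.141328583878555
```

jog_arm(series=[[[0, 0, -3, 0, 0, 0, 5], [0, 0, -6, 0, 0, 0, 5], [0, 0, -12, 0, 0, 0, 5], [0, 0, -17, 0, 0, 0, 5], [0, 0, -17, 0, 0, 0, 5], [0, 0, -17, 0, 0, 0, 5], [0, 0, -17, 0, 0, 0, 5], [0, 0, -15, 0, 0, 0, 5], [0, 0, -8, 0, 0, 0, 5], [0, 0, 0, 0, 0, 0, 5]]])

```text
time_s: 6.2
eef_pos: [0.4891, 0.258, 0.2039]
eef_rot: [0.001, 0.753, 0.659, 0.001]
wrist_force: [-0.2, 0.2, -1.7]
opening: 0.193
grasp_force: 58.5
```

jog_arm(series=[[[0, 0, 0, 0, 0, 0.12, 5], [0, 0, 0, 0, 0, 0.12, 5], [0, 0, 0, 0, 0, 0.12, 5], [0, 0, 0, 0, 0, 0.12, 5], [0, 0, 0, 0, 0, 0.12, 5], [0, 0, 0, 0, 0, 0.12, 5], [0, 0, 0, 0, 0, 0.12, 5], [0, 0, 0, 0, 0, 0.12, 5], [0, 0, 0, 0, 0, 0.12, 5], [0, 0, 0, 0, 0, 0.12, 5]]])

```text
time_s: 7.2
eef_pos: [0.4877, 0.2575, 0.2011]
eef_rot: [0.0, 0.993, 0.116, -0.001]
wrist_force: [0.4, -0.2, -1.3]
opening: 0.195
grasp_force: 58.4
```

```bash
python3 -c "
from h import *
go(530.4,-6.3,155,103.7)"
```

```text
t 7.2 pos [487.7 257.5 201.1] jaw -76.7 tz [-2.e-03 -6.e-04 -1.e+00] F [ 0.36 -0.15 -1.33] open 0.195 q6 1.61
shift tool [-19.2 266.5  46.2]
rz -0.00632650843173408 or 3.135266145158059
```

jog_arm(series=[[[-2.2, 30, 0, 0, 0, 0, 5], [-2.8, 38, 0, 0, 0, 0, 5], [-2.8, 38, 0, 0, 0, 0, 5], [-2.8, 38, 0, 0, 0, 0, 5], [-2.8, 38, 0, 0, 0, 0, 5], [-2.8, 38, 0, 0, 0, 0, 5], [-2, 30, 0, 0, 0, 0, 5], [-1, 16.5, 20, 0, 0, 0, 5], [0, 0, 20, 0, 0, 0, 5], [0, 0, 6, 0, 0, 0, 5]]])

```text
time_s: 8.2
eef_pos: [0.5304, -0.0061, 0.1532]
eef_rot: [-0.001, 0.993, 0.118, -0.003]
wrist_force: [-0.3, 0.4, -0.9]
opening: 0.199
grasp_force: 58.7
```

```bash
python3 -c "
from h import *
go(530.4,-6.3,155,103.7)
for n in('top','scene'): c=grab(n); cv2.imwrite(n+'2.png',c['frame'])
a=cv2.imread('top2.png')[171:251,257:337];b=cv2.imread('scene2.png')[140:220,220:300]
cv2.imwrite('pics/h.png',np.hstack([cv2.resize(a,(400,400),interpolation=2),cv2.resize(b,(400,400),interpolation=2)]))
go(530.4,-6.3,155,103.7)"
```

```text
t 8.2 pos [530.4  -6.1 153.2] jaw -76.5 tz [-0.0054  0.0014 -1.    ] F [-0.3   0.43 -0.92] open 0.199 q6 1.1
shift tool [-0.   0.2 -1.8]
rz -0.0028112963427283423 or 3.1387813572470646
t 8.3 pos [531.1  -5.4 154.6] jaw -76.4 tz [-0.0037  0.001  -1.    ] F [-0.01 -0.31 -0.48] open 0.195 q6 1.1
shift tool [-0.9  0.7 -0.4]
rz -0.00127919781267189 or 3.1403134557771213
```

View pics/h.png

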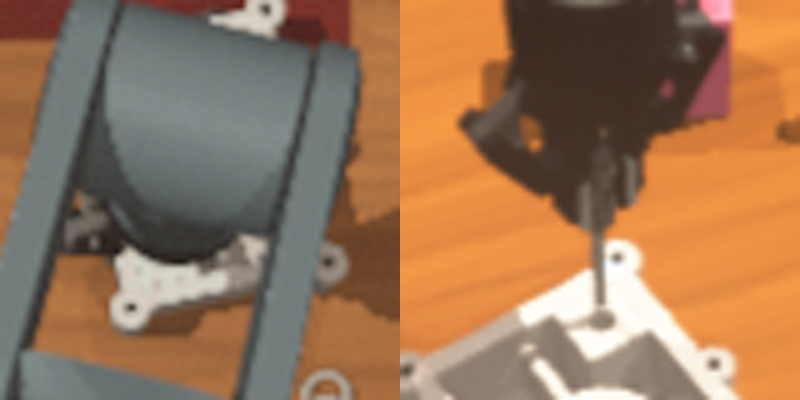

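The scene crop shows the rod tip at (600,305), directly above the hole at (602,320). I'll lower it carefully.

jog_arm(series=[[[-0.7, 0.7, 0, 0, 0, 0, 5], [0, 0, 2, 0, 0, 0, 5], [0, 0, 2, 0, 0, 0, 5], [0, 0, 2, 0, 0, 0, 5], [0, 0, 2, 0, 0, 0, 5], [0, 0, 2, 0, 0, 0, 5], [0, 0, 1, 0, 0, 0, 5], [0, 0, 1, 0, 0, 0, 5], [0, 0, 0, 0, 0, 0, 5], [0, 0, 0, 0, 0, 0, 5]]])

```text
time_s: 9.3
eef_pos: [0.532, -0.0067, 0.1443]
eef_rot: [0.0, 0.993, 0.119, 0.0]
wrist_force: [0.6, 0.4, 0.2]
opening: 0.195
grasp_force: 58.7
```

```bash
python3 -c "
from h import *
go(530.4,-6.3,140,103.7)
c=grab('scene')
go(530.4,-6.3,140,103.7)
cv2.imwrite('pics/i.png',cv2.resize(c['frame'][170:230,230:290],(600,600),interpolation=2))"
```

```text
t 9.3 pos [532.   -6.7 144.3] jaw -76.4 tz [ 0. -0. -1.] F [0.59 0.4  0.22] open 0.195 q6 1.1
shift tool [-1.4 -0.7  4.3]
rz -0.0013639773097458988 or 3.140228676280047
t 9.35 pos [532.   -6.7 144.4] jaw -76.4 tz [ 2.e-04 -0.e+00 -1.e+00] F [ 0.61 -0.34 -1.1 ] open 0.2 q6 1.1
shift tool [-1.5 -0.7  4.4]
rz -0.0013238285977619233 or 3.1402688249920314
```

View pics/i.png

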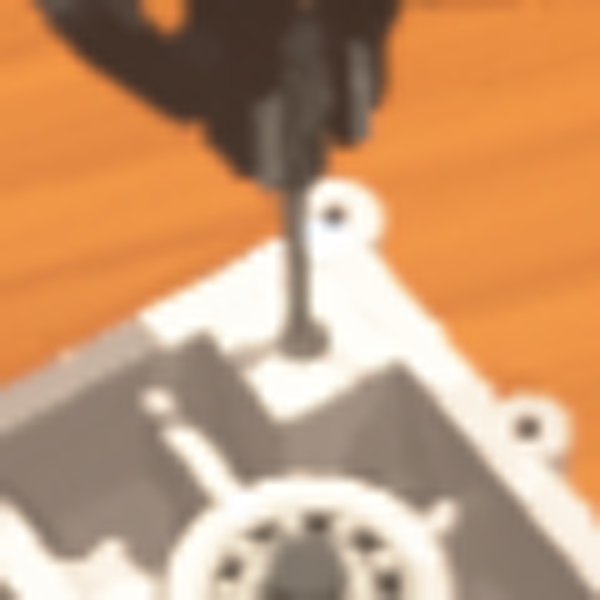

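The rod at x≈297 sits about 0.6 px left of the hole centre at (303,340). I'll quantify that.

```bash
python3 - <<'E'
from h import *
c=dict(np.load('scene.npz')); g=c['frame'].astype(float).mean(2)
R=Q.from_quat(c['rotation'],scalar_first=True)
def proj(p): q=R.inv().apply(np.array(p)/1000-c['xyz']); return q[:2]/q[2]*[c['fx'],c['fy']]+[c['cx'],c['cy']]
for z in (62,72,85): print(z,proj([532,-6.7,z]),proj([530.4,-6.3,z]))
for v in range(191,206):
    r=g[v,252:268]; print(v,np.round(r).astype(int))
E
```

```text
62 [259.95600153 204.2909511 ] [259.89446037 203.76814569]
72 [259.87023225 201.97689945] [259.80834994 201.4524001 ]
85 [259.75702313 198.92252185] [259.69469184 198.39582198]
191 [148 147 146 145 141 135 118 114 162 223 174 123 184 243 248 237]
192 [144 144 143 143 143 140 121 116 177 246 218 188 225 247 249 239]
193 [143 143 142 144 152 161 132 118 181 251 253 252 253 251 248 225]
194 [146 145 148 169 203 235 182 123 173 250 254 253 253 250 237 196]
195 [147 157 184 239 247 245 190 122 154 246 253 251 251 250 247 218]
196 [174 220 242 250 251 248 199 124 142 231 245 248 250 250 250 246]
197 [237 247 250 251 251 247 200 130 145 239 250 249 250 250 250 249]
198 [249 251 251 251 252 246 199 131 146 242 252 252 251 250 250 250]
199 [251 251 251 249 251 250 209 133 145 242 252 252 252 251 250 250]
200 [251 250 251 251 251 251 211 132 143 241 251 252 252 248 250 251]
201 [251 251 251 251 252 250 202 125 132 217 245 251 252 251 246 249]
202 [251 251 251 251 251 243 182 120 119 158 205 247 252 252 251 247]
203 [247 250 250 250 245 218 153 119 120 131 161 240 251 252 252 251]
204 [237 231 217 215 204 180 142 129 128 125 152 234 250 252 252 252]
205 [175 183 182 185 197 209 174 148 144 150 191 236 245 250 252 251]
```

jog_arm(series=[[[-0.5, -1.4, 0, 0, 0, 0, 5], [0, 0, 0, 0, 0, 0, 5], [0, 0, 1, 0, 0, 0, 5], [0, 0, 1, 0, 0, 0, 5], [0, 0, 1, 0, 0, 0, 5], [0, 0, 1, 0, 0, 0, 5], [0, 0, 1, 0, 0, 0, 5], [0, 0, 1, 0, 0, 0, 5], [0, 0, 1, 0, 0, 0, 5], [0, 0, 0, 0, 0, 0, 5]]])

```text
time_s: 10.35
eef_pos: [0.531, -0.0054, 0.1371]
eef_rot: [-0.0, 0.993, 0.119, -0.0]
wrist_force: [-0.7, 0.6, -0.4]
opening: 0.198
grasp_force: 58.7
```

```bash
python3 -c "
from h import *
go(531.2,-5.4,130,103.7)
print(ctrl.get_obs()['torque'])"
```

```text
t 10.35 pos [531.   -5.4 137.1] jaw -76.4 tz [-4.e-04  1.e-04 -1.e+00] F [-0.69  0.63 -0.42] open 0.198 q6 1.1
shift tool [0.2 0.  7.1]
rz -0.0013420003861213958 or 3.1402506532036716
[ 0.01226786 -0.02028202 -0.01094707]
```

jog_arm(series=[[[0, 0, 1.2, 0, 0, 0, 5], [0, 0, 1.2, 0, 0, 0, 5], [0, 0, 1.2, 0, 0, 0, 5], [0, 0, 1.2, 0, 0, 0, 5], [0, 0, 1.2, 0, 0, 0, 5], [0, 0, 1.2, 0, 0, 0, 5], [0, 0, 1.2, 0, 0, 0, 5], [0, 0, 1.2, 0, 0, 0, 5], [0, 0, 1.2, 0, 0, 0, 5], [0, 0, 0, 0, 0, 0, 5]]])

```text
time_s: 11.35
eef_pos: [0.531, -0.0054, 0.1263]
eef_rot: [-0.0, 0.993, 0.119, -0.0]
wrist_force: [-0.2, -0.4, -0.2]
opening: 0.197
grasp_force: 58.7
```

jog_arm(series=[[[0, 0, 0.5, 0, 0, 0, 5], [0, 0, 0.5, 0, 0, 0, 5], [0, 0, 0.5, 0, 0, 0, 5], [0, 0, 0.5, 0, 0, 0, 5], [0, 0, 0.5, 0, 0, 0, 5], [0, 0, 0.5, 0, 0, 0, 5], [0, 0, 0, 0, 0, 0, 5], [0, 0, 0, 0, 0, 0, 5], [0, 0, 0, 0, 0, 0, 5], [0, 0, 0, 0, 0, 0, 5]]])

```text
time_s: 12.35
eef_pos: [0.5311, -0.0054, 0.1235]
eef_rot: [0.0, 0.993, 0.119, 0.0]
wrist_force: [-0.1, -0.9, -0.6]
opening: 0.195
grasp_force: 58.7
```

jog_arm(series=[[[0, 0, 0.5, 0, 0, 0, 5], [0, 0, 0.5, 0, 0, 0, 5], [0, 0, 0.5, 0, 0, 0, 5], [0, 0, 0.5, 0, 0, 0, 5], [0, 0, 0.5, 0, 0, 0, 5], [0, 0, 0, 0, 0, 0, 5], [0, 0, 0, 0, 0, 0, 5], [0, 0, 0, 0, 0, 0, 5], [0, 0, 0, 0, 0, 0, 5], [0, 0, 0, 0, 0, 0, 5]]])

```text
time_s: 13.35
eef_pos: [0.5311, -0.0054, 0.121]
eef_rot: [-0.0, 0.993, 0.119, 0.0]
wrist_force: [-0.9, 0.1, 0.6]
opening: 0.197
grasp_force: 58.7
```

jog_arm(series=[[[0, 0, 0.5, 0, 0, 0, 5], [0, 0, 0.5, 0, 0, 0, 5], [0, 0, 0.5, 0, 0, 0, 5], [0, 0, 0.5, 0, 0, 0, 5], [0, 0, 0.5, 0, 0, 0, 5], [0, 0, 0, 0, 0, 0, 5], [0, 0, 0, 0, 0, 0, 5], [0, 0, 0, 0, 0, 0, 5], [0, 0, 0, 0, 0, 0, 5], [0, 0, 0, 0, 0, 0, 5]]])

```text
time_s: 14.35
eef_pos: [0.5311, -0.0054, 0.1185]
eef_rot: [0.0, 0.993, 0.119, 0.0]
wrist_force: [0.0, -0.0, -2.0]
opening: 0.194
grasp_force: 58.7
```

jog_arm(series=[[[0, 0, 0.5, 0, 0, 0, 5], [0, 0, 0.5, 0, 0, 0, 5], [0, 0, 0.5, 0, 0, 0, 5], [0, 0, 0.5, 0, 0, 0, 5], [0, 0, 0.5, 0, 0, 0, 5], [0, 0, 0, 0, 0, 0, 5], [0, 0, 0, 0, 0, 0, 5], [0, 0, 0, 0, 0, 0, 5], [0, 0, 0, 0, 0, 0, 5], [0, 0, 0, 0, 0, 0, 5]]])

```text
time_s: 15.35
eef_pos: [0.5311, -0.0054, 0.116]
eef_rot: [0.0, 0.993, 0.119, 0.0]
wrist_force: [-0.2, -0.1, -0.6]
opening: 0.193
grasp_force: 58.7
```

Tip is at about 35 mm with no contact yet.

jog_arm(series=[[[0, 0, 0.5, 0, 0, 0, 5], [0, 0, 0.5, 0, 0, 0, 5], [0, 0, 0.5, 0, 0, 0, 5], [0, 0, 0.5, 0, 0, 0, 5], [0, 0, 0.5, 0, 0, 0, 5], [0, 0, 0, 0, 0, 0, 5], [0, 0, 0, 0, 0, 0, 5], [0, 0, 0, 0, 0, 0, 5], [0, 0, 0, 0, 0, 0, 5], [0, 0, 0, 0, 0, 0, 5]]])

```text
time_s: 16.35
eef_pos: [0.5313, -0.0054, 0.1137]
eef_rot: [0.0, 0.993, 0.119, 0.0]
wrist_force: [-1.2, 1.5, 4.1]
opening: 0.193
grasp_force: 59.1
```

Contact at TCP z = 113.7, so the tip is at about 32.8 mm and the hole is about 29.2 mm deep. That makes it the middle dowel (38 mm, about 8.8 mm proud). I'll hold briefly, then lift out.

jog_arm(series=[[[0, 0, 0, 0, 0, 0, 5], [0, 0, 0, 0, 0, 0, 5], [0, 0, 0, 0, 0, 0, 5], [0, 0, -3, 0, 0, 0, 5], [0, 0, -8, 0, 0, 0, 5], [0, 0, -15, 0, 0, 0, 5], [0, 0, -17, 0, 0, 0, 5], [0, 0, -17, 0, 0, 0, 5], [0, 0, -17, 0, 0, 0, 5], [0, 0, -11, 0, 0, 0, 5]]])

```text
time_s: 17.35
eef_pos: [0.5315, -0.0055, 0.203]
eef_rot: [0.0, 0.993, 0.119, 0.001]
wrist_force: [0.3, -0.0, -1.1]
opening: 0.196
grasp_force: 58.9
```

```bash
python3 -c "
from h import *
go(488.5,257.6,201,-7.6)"
```

```text
t 17.35 pos [531.5  -5.5 203. ] jaw -76.4 tz [ 1.4e-03 -4.0e-04 -1.0e+00] F [ 0.32 -0.03 -1.12] open 0.196 q6 1.1
shift tool [  20.2 -265.9    1.8]
rz -1.200347961973554 or 1.9412446916162391
```

jog_arm(series=[[[2.5, -30, 0, 0, 0, 0, 5], [2.8, -38, 0, 0, 0, 0, 5], [2.8, -38, 0, 0, 0, 0, 5], [2.8, -38, 0, 0, 0, 0, 5], [2.8, -38, 0, 0, 0, 0, 5], [2.8, -38, 0, 0, 0, 0, 5], [2.2, -30, 0, 0, 0, 0, 5], [1.5, -16, 0, 0, 0, 0, 5], [0, 0, 0, 0, 0, 0, 5], [0, 0, 0, 0, 0, 0, 5]]])

```text
time_s: 18.35
eef_pos: [0.4881, 0.2573, 0.2013]
eef_rot: [0.0, 0.993, 0.119, -0.0]
wrist_force: [0.3, -0.3, -0.7]
opening: 0.196
grasp_force: 58.9
```

jog_arm(series=[[[0, 0, 0, 0, 0, -0.133, 5], [0, 0, 0, 0, 0, -0.133, 5], [0, 0, 0, 0, 0, -0.133, 5], [0, 0, 0, 0, 0, -0.133, 5], [0, 0, 0, 0, 0, -0.133, 5], [0, 0, 0, 0, 0, -0.133, 5], [0, 0, 0, 0, 0, -0.133, 5], [0, 0, 0, 0, 0, -0.133, 5], [0, 0, 0, 0, 0, -0.136, 5], [0, 0, 0, 0, 0, 0, 5]]])

```text
time_s: 19.35
eef_pos: [0.4886, 0.2562, 0.2014]
eef_rot: [0.0, 0.753, 0.658, -0.0]
wrist_force: [0.3, -0.6, -1.1]
opening: 0.199
grasp_force: 58.8
```

```bash
python3 -c "
from h import *
go(488.5,257.6,92,-7.6)"
```

```text
t 19.35 pos [488.6 256.2 201.4] jaw -7.7 tz [-2.e-04 -5.e-04 -1.e+00] F [ 0.26 -0.64 -1.11] open 0.199 q6 0.4
shift tool [  1.4  -0.3 109.4]
rz -0.0012708481763918972 or 3.1403218054134014
```

jog_arm(series=[[[1.4, -0.3, 0, 0, 0, 0, 5], [0, 0, 10, 0, 0, 0, 5], [0, 0, 12, 0, 0, 0, 5], [0, 0, 8, 0, 0, 0, 5], [0, 0, 5, 0, 0, 0, 5], [0, 0, 3, 0, 0, 0, 5], [0, 0, 2, 0, 0, 0, 5], [0, 0, 2, 0, 0, 0, 5], [0, 0, 2, 0, 0, 0, 5], [0, 0, 2, 0, 0, 0, 5]]])

```text
time_s: 20.35
eef_pos: [0.4882, 0.2594, 0.1557]
eef_rot: [0.0, 0.753, 0.659, 0.0]
wrist_force: [-0.2, 0.1, 0.0]
opening: 0.194
grasp_force: 58.8
```

```bash
python3 -c "
from h import *
go(488.5,257.8,92,-7.6)"
```

```text
t 20.35 pos [488.2 259.4 155.7] jaw -7.6 tz [ 6.e-04  2.e-04 -1.e+00] F [-0.22  0.09  0.03] open 0.194 q6 0.41
shift tool [-1.5  0.5 63.7]
rz -0.0003511904504423031 or 3.141241463139351
```

jog_arm(series=[[[-1.2, 0.3, 0, 0, 0, 0, 5], [0, 0, 5, 0, 0, 0, 5], [0, 0, 8, 0, 0, 0, 5], [0, 0, 10, 0, 0, 0, 5], [0, 0, 10, 0, 0, 0, 5], [0, 0, 10, 0, 0, 0, 5], [0, 0, 8, 0, 0, 0, 5], [0, 0, 5, 0, 0, 0, 5], [0, 0, 3, 0, 0, 0, 5], [0, 0, 1, 0, 0, 0, 5]]])

```text
time_s: 21.35
eef_pos: [0.4881, 0.258, 0.0952]
eef_rot: [-0.0, 0.753, 0.659, -0.0]
wrist_force: [-0.1, -0.4, -0.5]
opening: 0.195
grasp_force: 58.8
```

jog_arm(series=[[[0, 0, 1, 0, 0, 0, 5], [0, 0, 1, 0, 0, 0, 5], [0, 0, 1, 0, 0, 0, 5], [0, 0, 0.8, 0, 0, 0, 5], [0, 0, 0, 0, 0, 0, 5], [0, 0, 0, 0, 0, 0, 60], [0, 0, 0, 0, 0, 0, 60], [0, 0, 0, 0, 0, 0, 60], [0, 0, 0, 0, 0, 0, 60], [0, 0, 0, 0, 0, 0, 60]]])

```text
time_s: 22.35
eef_pos: [0.4882, 0.2581, 0.0917]
eef_rot: [0.0, 0.753, 0.659, 0.0]
wrist_force: [-0.5, -0.5, 0.2]
opening: 0.7
grasp_force: 0.0
```

```bash
python3 -c "
from h import *
go(488.5,257.8,201,-7.6)"
```

```text
t 22.35 pos [488.2 258.1  91.7] jaw -7.6 tz [ 1.e-04  0.e+00 -1.e+00] F [-0.51 -0.46  0.16] open 0.7 q6 0.4
shift tool [  -0.2    0.4 -109.3]
rz -0.0003142118297250954 or 3.141278441760068
```

jog_arm(series=[[[0, 0, -4, 0, 0, 0, 60], [0, 0, -8, 0, 0, 0, 60], [0, 0, -15, 0, 0, 0, 60], [0, 0, -20, 0, 0, 0, 60], [0, 0, -20, 0, 0, 0, 60], [0, 0, -20, 0, 0, 0, 60], [0, 0, -15, 0, 0, 0, 60], [0, 0, -8, 0, 0, 0, 60], [0, 0, 0, 0, 0, 0.14, 60], [0, 0, 0, 0, 0, 0.14, 60]]])

```text
time_s: 23.35
eef_pos: [0.4881, 0.258, 0.2021]
eef_rot: [0.0, 0.839, 0.545, 0.0]
wrist_force: [0.4, -0.7, -0.0]
opening: 0.7
grasp_force: 0.0
```

jog_arm(series=[[[0, 0, 0, 0, 0, 0.14, 60], [0, 0, 0, 0, 0, 0.14, 60], [0, 0, 0, 0, 0, 0.14, 60], [0, 0, 0, 0, 0, 0.14, 60], [0, 0, 0, 0, 0, 0.14, 60], [0, 0, 0, 0, 0, 0.14, 60], [0, 0, 0, 0, 0, 0.14, 60], [0, 0, 0, 0, 0, 0.14, 60], [0, 0, 0, 0, 0, 0.14, 60], [0, 0, 0, 0, 0, 0.14, 60]]])

```text
time_s: 24.35
eef_pos: [0.4878, 0.258, 0.2015]
eef_rot: [0.0, 0.992, -0.124, -0.0]
wrist_force: [-0.1, -0.0, -0.3]
opening: 0.704
grasp_force: 0.0
```

```bash
python3 -c "
from h import *
go(523,-317,201,75.3)"
```

```text
t 24.35 pos [487.8 258.  201.5] jaw -104.2 tz [-8.e-04 -2.e-04 -1.e+00] F [-0.15 -0.01 -0.34] open 0.704 q6 2.09
shift tool [175.2 548.7   0.6]
rz 0.008545109297641193 or -3.133047544292152
```

jog_arm(series=[[[12, 37.5, 0, 0, 0, 0, 60], [14.5, 45.5, 0, 0, 0, 0, 60], [14.5, 45.5, 0, 0, 0, 0, 60], [14.5, 45.5, 0, 0, 0, 0, 60], [14.5, 45.5, 0, 0, 0, 0, 60], [14.5, 45.5, 0, 0, 0, 0, 60], [14.5, 45.5, 0, 0, 0, 0, 60], [14.5, 45.5, 0, 0, 0, 0, 60], [14.5, 45.5, 0, 0, 0, 0, 60], [14.5, 45.5, 0, 0, 0, 0, 60]]])

```text
time_s: 25.35
eef_pos: [0.5188, -0.2119, 0.2017]
eef_rot: [-0.0, 0.993, -0.121, -0.0]
wrist_force: [0.9, 0.6, 0.4]
opening: 0.698
grasp_force: 0.0
```

```bash
python3 - <<'E'
from h import *
go(523,-317,100,75.3)
C={n:grab(n) for n in('top','scene')}
for nm in C:
    W=world(C[nm]);m=(np.hypot(W[...,0]-.488,W[...,1]-.257)<.022)&(W[...,2]>.086)&(W[...,2]<.15)
    print(nm,m.sum(),np.round(W[m].mean(0)*1000,1),W[m][:,2].max())
go(523,-317,100,75.3)
E
```

```text
t 25.35 pos [ 518.8 -211.9  201.7] jaw -103.9 tz [-2.e-04  4.e-04 -1.e+00] F [0.94 0.62 0.42] open 0.698 q6 1.21
shift tool [ 29.3 101.  101.6]
rz 0.014098015321479817 or -3.1274946382683133
top 47 [488.4 255.  119.7] 0.1310184689276357
scene 109 [491.4 252.5 112.8] 0.1342300543327858
t 25.45 pos [ 519.  -215.7  201.7] jaw -104.2 tz [ 3.0e-04 -2.1e-03 -1.0e+00] F [-1.28  0.66  0.27] open 0.701 q6 1.21
shift tool [ 28.7  97.  101.9]
rz 0.008657368061716932 or -3.132935285528076
```

The rod reads the same as at the start, so it's back in place. Now on to the middle dowel.

jog_arm(series=[[[15, 45, 0, 0, 0, 0.009, 60], [12.7, 47, 0, 0, 0, 0, 60], [1, 5, 0, 0, 0, 0, 60], [0, 0, 30, 0, 0, 0, 60], [0, 0, 40, 0, 0, 0, 60], [0, 0, 35, 0, 0, 0, 60], [0, 0, 20, 0, 0, 0, 60], [0, 0, 10, 0, 0, 0, 60], [0, 0, 0, 0, 0, 0, 60], [0, 0, 0, 0, 0, 0, 60]]])

```text
time_s: 26.45
eef_pos: [0.5241, -0.3112, 0.0678]
eef_rot: [0.0, 0.992, -0.125, 0.001]
wrist_force: [-0.5, 0.7, 0.3]
opening: 0.705
grasp_force: 0.0
```

```bash
python3 - <<'E'
from h import *
go(523,-317,29,75.3)
c=grab('scene')
cv2.imwrite('pics/j.png',cv2.resize(c['frame'][190:290,90:190],(600,600),interpolation=2))
go(523,-317,29,75.3)
E
```

```text
t 26.45 pos [ 524.1 -311.2   67.8] jaw -104.4 tz [ 1.1e-03 -8.0e-04 -1.0e+00] F [-0.46  0.68  0.27] open 0.705 q6 1.09
shift tool [ 0.4  5.9 38.8]
rz 0.0057161852536404 or -3.1358764683361526
t 26.5 pos [ 524.4 -311.6   68.3] jaw -104.4 tz [ 0.0019 -0.0016 -1.    ] F [1.15 0.31 0.89] open 0.703 q6 1.09
shift tool [-0.1  5.6 39.4]
rz 0.0056830355348959595 or -3.1359096180548973
```

View pics/j.png

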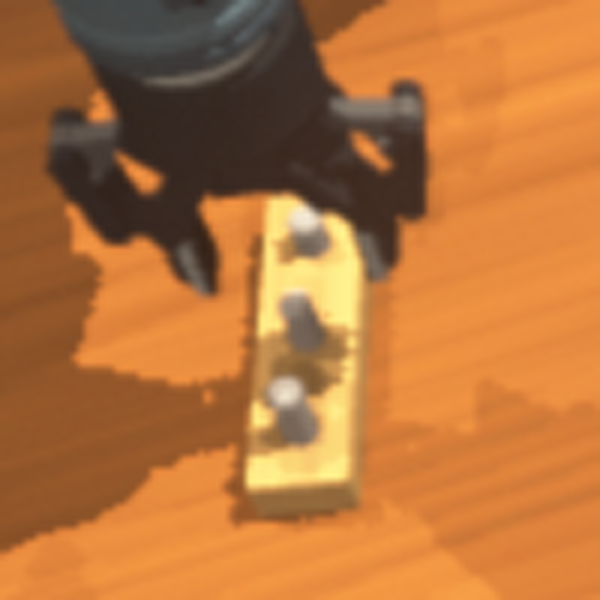

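The fingers are above and straddling the middle dowel at (295,300), with neighbours clear at (307,222) and (287,390). Finishing the descent.

jog_arm(series=[[[0, 5.6, 0, 0, 0, 0, 60], [0, 0, 8, 0, 0, 0, 60], [0, 0, 12, 0, 0, 0, 60], [0, 0, 10, 0, 0, 0, 60], [0, 0, 6, 0, 0, 0, 60], [0, 0, 3, 0, 0, 0, 60], [0, 0, 0, 0, 0, 0, 60], [0, 0, 0, 0, 0, 0, 60], [0, 0, 0, 0, 0, 0, 40], [0, 0, 0, 0, 0, 0, 30]]])

```text
time_s: 27.5
eef_pos: [0.5223, -0.3168, 0.0282]
eef_rot: [0.0, 0.992, -0.125, 0.0]
wrist_force: [-0.3, -0.2, 1.1]
opening: 0.374
grasp_force: 0.0
```

jog_arm(series=[[[0, 0, -1, 0, 0, 0, 25], [0, 0, 0, 0, 0, 0, 20], [0, 0, 0, 0, 0, 0, 15], [0, 0, 0, 0, 0, 0, 10], [0, 0, 0, 0, 0, 0, 5], [0, 0, 0, 0, 0, 0, 3], [0, 0, 0, 0, 0, 0, 3], [0, 0, 0, 0, 0, 0, 3], [0, 0, 0, 0, 0, 0, 3], [0, 0, 0, 0, 0, 0, 3]]])

```text
time_s: 28.5
eef_pos: [0.5221, -0.3167, 0.0289]
eef_rot: [0.0, 0.992, -0.125, 0.0]
wrist_force: [-1.3, 0.7, 5.1]
opening: 0.137
grasp_force: 58.6
```

```bash
python3 -c "
from h import *
go(531.1,-5.4,29,103.7)"
```

```text
t 28.5 pos [ 522.1 -316.7   28.9] jaw -104.4 tz [ 3.e-04 -2.e-04 -1.e+00] F [-1.33  0.7   5.07] open 0.137 q6 1.08
shift tool [-6.870e+01 -3.037e+02 -1.000e-01]
rz -0.49030470876835947 or 2.6512879448214335
```

jog_arm(series=[[[0, 0, -3, 0, 0, 0, 3], [0, 0, -8, 0, 0, 0, 3], [0, 0, -15, 0, 0, 0, 3], [0, 0, -18, 0, 0, 0, 3], [0, 0, -18, 0, 0, 0, 3], [0, 0, -18, 0, 0, 0, 3], [0, 0, -15, 0, 0, 0, 3], [0, 0, -8, 0, 0, 0, 3], [0, 0, 0, 0, 0, 0, 3], [0, 0, 0, 0, 0, 0, 3]]])

```text
time_s: 29.5
eef_pos: [0.5217, -0.3163, 0.1313]
eef_rot: [-0.0, 0.992, -0.125, -0.0]
wrist_force: [-0.3, -0.1, -0.8]
opening: 0.135
grasp_force: 58.7
```

jog_arm(series=[[[-5, -22, 0, 0, 0, 0, 3], [-8.6, -38, 0, 0, 0, 0, 3], [-8.6, -38, 0, 0, 0, 0, 3], [-8.6, -38, 0, 0, 0, 0, 3], [-8.6, -38, 0, 0, 0, 0, 3], [-8.6, -38, 0, 0, 0, 0, 3], [-8.6, -38, 0, 0, 0, 0, 3], [-7, -30, 0, 0, 0, 0, 3], [-5.1, -23.7, 0, 0, 0, 0, 3], [0, 0, 0, 0, 0, 0, 3]]])

```text
time_s: 30.5
eef_pos: [0.5294, -0.0014, 0.1305]
eef_rot: [-0.001, 0.992, -0.123, -0.001]
wrist_force: [-0.6, -0.4, -0.7]
opening: 0.134
grasp_force: 58.7
```

```bash
python3 -c "
from h import *
go(531.1,-5.4,84,103.7)"
```

```text
t 30.5 pos [529.4  -1.4 130.5] jaw -104.2 tz [-0.0026  0.0016 -1.    ] F [-0.56 -0.41 -0.71] open 0.134 q6 1.59
shift tool [ 2.8  3.5 46.5]
rz -0.48637475320399726 or 2.655217900385796
```

jog_arm(series=[[[0, 0, 0, 0, 0, 0, 3], [0, 0, 6, 0, 0, 0, 3], [0, 0, 10, 0, 0, 0, 3], [0, 0, 12, 0, 0, 0, 3], [0, 0, 10, 0, 0, 0, 3], [0, 0, 6, 0, 0, 0, 3], [0, 0, 0, 0, 0, 0, 3], [0, 0, 0, 0, 0, 0, 3], [0, 0, 0, 0, 0, 0, 3], [0, 0, 0, 0, 0, 0, 3]]])

```text
time_s: 31.5
eef_pos: [0.5314, -0.0053, 0.0882]
eef_rot: [0.0, 0.992, -0.125, 0.001]
wrist_force: [0.2, -0.3, -0.0]
opening: 0.135
grasp_force: 58.7
```

```bash
python3 - <<'E'
from h import *
go(531.1,-5.4,79,103.7)
c=grab('scene')
cv2.imwrite('pics/k.png',cv2.resize(c['frame'][170:230,230:290],(600,600),interpolation=2))
go(531.1,-5.4,79,103.7)
E
```

```text
t 31.5 pos [531.4  -5.3  88.2] jaw -104.4 tz [ 1.e-03 -2.e-04 -1.e+00] F [ 0.18 -0.3  -0.04] open 0.135 q6 1.59
shift tool [-0.2  0.1  9.2]
rz -0.4902125834378844 or 2.651380070151909
t 31.55 pos [531.3  -5.4  88.2] jaw -104.4 tz [ 1.e-03 -3.e-04 -1.e+00] F [ 0.26 -0.39  0.05] open 0.137 q6 1.59
shift tool [-0.2  0.1  9.2]
rz -0.490227649619741 or 2.651365003970052
```

View pics/k.png

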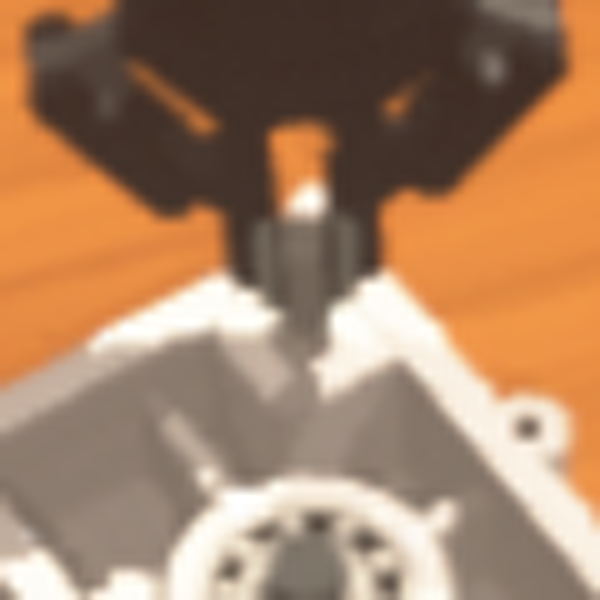

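The dowel at x≈304 is aligned with the hole column at about 303. I'll lower it into the mouth.

jog_arm(series=[[[0, 0, 3, 0, 0, 0, 3], [0, 0, 3, 0, 0, 0, 3], [0, 0, 2, 0, 0, 0, 3], [0, 0, 1, 0, 0, 0, 3], [0, 0, 0.5, 0, 0, 0, 3], [0, 0, 0.5, 0, 0, 0, 3], [0, 0, 0.5, 0, 0, 0, 3], [0, 0, 0.5, 0, 0, 0, 3], [0, 0, 0, 0, 0, 0, 3], [0, 0, 0, 0, 0, 0, 3]]])

```text
time_s: 32.55
eef_pos: [0.5311, -0.0053, 0.077]
eef_rot: [0.0, 0.992, -0.125, 0.0]
wrist_force: [0.3, 0.3, 2.8]
opening: 0.133
grasp_force: 58.9
```

```bash
python3 -c "
from h import *
go(531.1,-5.4,65,103.7);print(ctrl.get_obs()['torque'])"
```

```text
t 32.55 pos [531.1  -5.3  77. ] jaw -104.4 tz [ 4.e-04 -1.e-04 -1.e+00] F [0.34 0.33 2.84] open 0.133 q6 1.59
shift tool [ 0.  0. 12.]
rz -0.49024542272954846 or 2.6513472308602446
[-0.03203815  0.17064939 -0.00817621]
```

jog_arm(series=[[[-0.7, -0.2, 0, 0, 0, 0, 3], [0, 0, 0, 0, 0, 0, 3], [0, 0, 0, 0, 0, 0, 3], [0, 0, 0.5, 0, 0, 0, 3], [0, 0, 0.5, 0, 0, 0, 3], [0, 0, 0, 0, 0, 0, 3], [0, 0, 0, 0, 0, 0, 3], [0, 0, 0, 0, 0, 0, 3], [0, 0, 0, 0, 0, 0, 3], [0, 0, 0, 0, 0, 0, 3]]])

```text
time_s: 33.55
eef_pos: [0.5302, -0.005, 0.0756]
eef_rot: [0.0, 0.992, -0.125, -0.0]
wrist_force: [0.4, -3.5, -0.5]
opening: 0.136
grasp_force: 58.9
```

```bash
python3 -c "
from h import *
go(531.1,-5.4,65,103.7);print(ctrl.get_obs()['torque'])"
```

```text
t 33.55 pos [530.2  -5.   75.6] jaw -104.4 tz [-2.e-04 -2.e-04 -1.e+00] F [ 0.38 -3.53 -0.52] open 0.136 q6 1.59
shift tool [ 0.9  0.1 10.6]
rz -0.4902695903023707 or 2.6513230632874225
[-6.98913845e-01  8.34069194e-02 -1.57867157e-04]
```

jog_arm(series=[[[0.1, 0.6, 0, 0, 0, 0, 3], [0, 0, 0, 0, 0, 0, 3], [0, 0, 0.5, 0, 0, 0, 3], [0, 0, 0.5, 0, 0, 0, 3], [0, 0, 0.5, 0, 0, 0, 3], [0, 0, 0.5, 0, 0, 0, 3], [0, 0, 0.5, 0, 0, 0, 3], [0, 0, 0, 0, 0, 0, 3], [0, 0, 0, 0, 0, 0, 3], [0, 0, 0, 0, 0, 0, 3]]])

```text
time_s: 34.55
eef_pos: [0.5302, -0.0055, 0.0731]
eef_rot: [-0.0, 0.992, -0.125, -0.0]
wrist_force: [-0.2, 0.5, -1.1]
opening: 0.136
grasp_force: 58.9
```

```bash
python3 -c "
from h import *
go(531.1,-5.4,65,103.7);print(ctrl.get_obs()['torque'])"
```

```text
t 34.55 pos [530.2  -5.5  73.1] jaw -104.4 tz [-2.e-04  1.e-04 -1.e+00] F [-0.16  0.5  -1.1 ] open 0.136 q6 1.59
shift tool [ 0.9 -0.3  8.1]
rz -0.49027188194411947 or 2.6513207716456737
[-0.01670547 -0.04601094 -0.0186868 ]
```

Centred, with near-zero side load. Continuing through the clip.

jog_arm(series=[[[0, 0, 0.6, 0, 0, 0, 3], [0, 0, 0.6, 0, 0, 0, 3], [0, 0, 0.6, 0, 0, 0, 3], [0, 0, 0.6, 0, 0, 0, 3], [0, 0, 0.6, 0, 0, 0, 3], [0, 0, 0.6, 0, 0, 0, 3], [0, 0, 0.6, 0, 0, 0, 3], [0, 0, 0.6, 0, 0, 0, 3], [0, 0, 0, 0, 0, 0, 3], [0, 0, 0, 0, 0, 0, 3]]])

```text
time_s: 35.55
eef_pos: [0.5307, -0.0058, 0.069]
eef_rot: [0.0, 0.992, -0.125, 0.0]
wrist_force: [-1.0, -1.0, 5.4]
opening: 0.132
grasp_force: 59.3
```

jog_arm(series=[[[0, 0, 0.6, 0, 0, 0, 3], [0, 0, 0.6, 0, 0, 0, 3], [0, 0, 0.6, 0, 0, 0, 3], [0, 0, 0.6, 0, 0, 0, 3], [0, 0, 0.6, 0, 0, 0, 3], [0, 0, 0.4, 0, 0, 0, 3], [0, 0, 0.4, 0, 0, 0, 3], [0, 0, 0, 0, 0, 0, 3], [0, 0, 0, 0, 0, 0, 3], [0, 0, 0, 0, 0, 0, 3]]])

```text
time_s: 36.55
eef_pos: [0.5304, -0.0056, 0.0646]
eef_rot: [0.0, 0.992, -0.125, 0.0]
wrist_force: [0.4, -0.9, 1.8]
opening: 0.139
grasp_force: 59.2
```

```bash
python3 -c "
from h import *
go(531.1,-5.4,65,103.7);print(ctrl.get_obs()['torque'])"
```

```text
t 36.55 pos [530.4  -5.6  64.6] jaw -104.4 tz [ 4.e-04 -1.e-04 -1.e+00] F [ 0.41 -0.93  1.81] open 0.139 q6 1.59
shift tool [ 0.6 -0.4 -0.4]
rz -0.49035707109107746 or 2.6512355824987157
[-0.22925822 -0.074051    0.0127198 ]
```

jog_arm(series=[[[0, 0, 0, 0, 0, 0, 25], [0, 0, 0, 0, 0, 0, 40], [0, 0, 0, 0, 0, 0, 40], [0, 0, 0, 0, 0, 0, 40], [0, 0, -5, 0, 0, 0, 40], [0, 0, -12, 0, 0, 0, 40], [0, 0, -15, 0, 0, 0, 40], [0, 0, -10, 0, 0, 0, 40], [0, 0, 0, 0, 0, 0, 0], [0, 0, 0, 0, 0, 0, 0]]])

```text
time_s: 37.55
eef_pos: [0.5304, -0.0056, 0.107]
eef_rot: [0.0, 0.992, -0.125, 0.0]
wrist_force: [0.2, 0.1, -0.0]
opening: 0.134
grasp_force: 0.0
```

jog_arm(series=[[[0, 0, 0, 0, 0, 0, 0], [0, 0, 0, 0, 0, 0, 0], [0, 0, 0, 0, 0, 0, 0], [0, 0, 0, 0, 0, 0, 0], [0, 0, 4, 0, 0, 0, 0], [0, 0, 6, 0, 0, 0, 0], [0, 0, 4, 0, 0, 0, 0], [0, 0, 2, 0, 0, 0, 0], [0, 0, 1, 0, 0, 0, 0], [0, 0, 0, 0, 0, 0, 0]]])

```text
time_s: 38.55
eef_pos: [0.5301, -0.0055, 0.0894]
eef_rot: [-0.0, 0.992, -0.125, -0.0]
wrist_force: [-0.2, -0.0, -0.8]
opening: -0.003
grasp_force: 0.0
```

```bash
python3 - <<'E'
from h import *
go(530.3,-5.6,86,None)
c=grab('scene')
cv2.imwrite('pics/l.png',cv2.resize(c['frame'][170:230,230:290],(600,600),interpolation=2))
go(530.3,-5.6,86,None)
E
```

```text
t 38.55 pos [530.1  -5.5  89.4] jaw -104.4 tz [-3.e-04  1.e-04 -1.e+00] F [-0.22 -0.02 -0.76] open -0.003 q6 1.59
shift tool [0.2 0.  3.4]
t 38.6 pos [530.3  -5.5  89.6] jaw -104.4 tz [ 0.  0. -1.] F [-0.59  0.5   0.43] open 0.0 q6 1.59
shift tool [0.  0.1 3.6]
```

View pics/l.png

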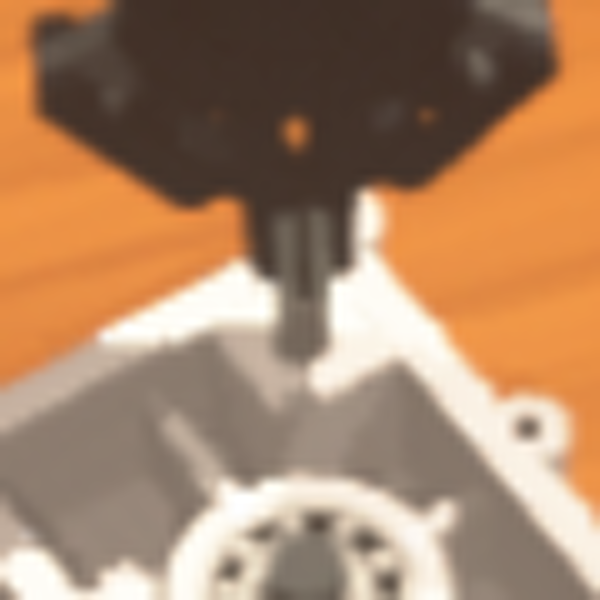

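The dowel stands upright in the hole at (303,330), with the shut fingers just over it. Pressing now.

jog_arm(series=[[[0, 0, 1.2, 0, 0, 0, 0], [0, 0, 1.2, 0, 0, 0, 0], [0, 0, 1, 0, 0, 0, 0], [0, 0, 1, 0, 0, 0, 0], [0, 0, 1, 0, 0, 0, 0], [0, 0, 1, 0, 0, 0, 0], [0, 0, 1, 0, 0, 0, 0], [0, 0, 1, 0, 0, 0, 0], [0, 0, 1, 0, 0, 0, 0], [0, 0, 0, 0, 0, 0, 0]]])

```text
time_s: 39.6
eef_pos: [0.5301, -0.0055, 0.0799]
eef_rot: [-0.0, 0.992, -0.125, -0.0]
wrist_force: [-0.7, 0.0, 2.3]
opening: -0.0
grasp_force: 1.1
```

```bash
python3 -c "
from h import *
go(530.3,-5.6,71,None);print(ctrl.get_obs()['torque'])"
```

```text
t 39.6 pos [530.1  -5.5  79.9] jaw -104.4 tz [-3.e-04  1.e-04 -1.e+00] F [-0.68  0.02  2.25] open -0.0 q6 1.59
shift tool [0.2 0.  8.9]
[-0.03244209 -0.0232024  -0.01894517]
```

jog_arm(series=[[[0, 0, 1, 0, 0, 0, 0], [0, 0, 1, 0, 0, 0, 0], [0, 0, 1, 0, 0, 0, 0], [0, 0, 1, 0, 0, 0, 0], [0, 0, 1, 0, 0, 0, 0], [0, 0, 1, 0, 0, 0, 0], [0, 0, 1, 0, 0, 0, 0], [0, 0, 0.5, 0, 0, 0, 0], [0, 0, 0, 0, 0, 0, 0], [0, 0, 0, 0, 0, 0, 0]]])

```text
time_s: 40.6
eef_pos: [0.5301, -0.0055, 0.0725]
eef_rot: [-0.0, 0.992, -0.125, -0.0]
wrist_force: [-0.2, -1.2, 2.1]
opening: -0.001
grasp_force: 0.8
```

jog_arm(series=[[[0, 0, 0.4, 0, 0, 0, 0], [0, 0, 0.4, 0, 0, 0, 0], [0, 0, 0.4, 0, 0, 0, 0], [0, 0, 0.3, 0, 0, 0, 0], [0, 0, 0, 0, 0, 0, 0], [0, 0, 0, 0, 0, 0, 0], [0, 0, 0, 0, 0, 0, 0], [0, 0, 0, 0, 0, 0, 0], [0, 0, 0, 0, 0, 0, 0], [0, 0, 0, 0, 0, 0, 0]]])

```text
time_s: 41.6
eef_pos: [0.5303, -0.0056, 0.0713]
eef_rot: [0.0, 0.992, -0.125, 0.0]
wrist_force: [-0.2, -1.3, 5.5]
opening: 0.002
grasp_force: 2.6
```

jog_arm(series=[[[0, 0, 0.4, 0, 0, 0, 0], [0, 0, 0.4, 0, 0, 0, 0], [0, 0, 0.4, 0, 0, 0, 0], [0, 0, 0, 0, 0, 0, 0], [0, 0, 0, 0, 0, 0, 0], [0, 0, 0, 0, 0, 0, 0], [0, 0, 0, 0, 0, 0, 0], [0, 0, 0, 0, 0, 0, 0], [0, 0, 0, 0, 0, 0, 0], [0, 0, 0, 0, 0, 0, 0]]])

```text
time_s: 42.6
eef_pos: [0.5306, -0.0057, 0.0712]
eef_rot: [0.0, 0.992, -0.125, 0.0]
wrist_force: [-3.9, -0.1, 14.0]
opening: -0.003
grasp_force: 6.8
```

The dowel stopped dead at 71.2 mm while force rose to 14 N. It's on the bottom, about 9.2 mm proud. Retreating.

jog_arm(series=[[[0, 0, -1, 0, 0, 0, 0], [0, 0, -3, 0, 0, 0, 0], [0, 0, -8, 0, 0, 0, 0], [0, 0, -18, 0, 0, 0, 0], [0, 0, -20, 0, 0, 0, 0], [0, 0, -25, 0, 0, 0, 0], [0, 0, -25, 0, 0, 0, 0], [0, 0, -10, 0, 0, 0, 0], [0, 0, 0, 0, 0, 0, 0], [0, 0, 0, 0, 0, 0, 0]]])

```text
time_s: 43.6
eef_pos: [0.5296, -0.0054, 0.179]
eef_rot: [-0.0, 0.992, -0.125, -0.001]
wrist_force: [0.4, -0.5, -0.5]
opening: -0.002
grasp_force: 0.0
```

```bash
python3 - <<'E'
from h import *
c=grab('scene'); W=world(c)
f=c['frame']; cv2.imwrite('pics/m.png',np.hstack([cv2.resize(f[160:260,210:310],(400,400),interpolation=2),cv2.resize(f[140:200,320:380],(400,400),interpolation=2)]))
m=(np.hypot(W[...,0]-.5305,W[...,1]+.0055)<.01); print(np.round(np.sort(W[m][:,2])[-8:]*1000,1))
m=(np.hypot(W[...,0]-.488,W[...,1]-.257)<.022)&(W[...,2]>.086)&(W[...,2]<.15); print(W[m].mean(0),W[m][:,2].max())
E
```

```text
[542.3 542.3 542.3 542.3 542.4 542.5 542.6 543.6]
[0.49152107 0.25272709 0.11328244] 0.1330077062993863
```

View pics/m.png

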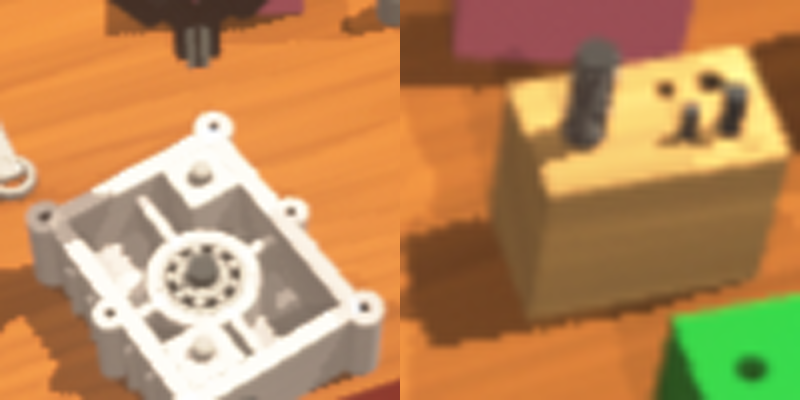

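The dowel at (200,173) stands proud like the fitted one at (202,348). The rod hangs in its block at (593,95). Handing in.

```bash
python3 -c "
from bench import ctrl
print(ctrl.hand_in())"
```

```text
the job is handed in; nothing more can be done
None
```

The open hole measured about 29 mm deep, the rod is back in its tool block, the middle dowel sits on the bottom about 9 mm proud, and the job is handed in with no verdict returned.

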